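Slide a used sample cell through the splash flap into the wash basket

TASK

Send the used sample cell, the square block with the round brass-rimmed window, off to be washed: with your fingertips push it along the white shelf, in under the hanging flap and over the edge of the chute behind it, so that it slides down into the wash basket. Then take your fingers back out so that the flap hangs shut again. Only push the cell: never pick it up, lift it or tip it over on the shelf, and leave the blank block and the other small parts on the shelf where they stand.

Things in the scene. Friction and masses are not known exactly. Their poses are not given: they have to be found in the camera images.
- station: The return station, fixed: white shelf on pillars, upright splash screen with a hanging flap across it, steel chute and open wash basket behind. Origin: on the table below the middle of the flap's hinge rod. +x points through the opening to the basket, away from the robot; y along the screen; z up. Along x: shelf -200 to +36 mm, chute to +150, basket +82 to +245 (320 mm wide, rim 52 mm high).
- shelf_mid (a point): Point on the shelf's top right below the middle of the flap (station x = 0, y = 0), 70 mm above the table; axes as the station's. The shelf is 430 mm wide (y), flat and slippery (friction about 0.25), 200 mm deep before the flap and 36 mm beyond it.
- rod_mid (a point): Middle of the flap's hinge rod (6 mm thick), 66 mm above the shelf; axes as the station's. The opening is 300 mm wide (y -150 to +150 mm) and 62 mm high; the white screen around it is 6 mm thick, its top 80 mm above the shelf. Upright fingers cannot go in under the rod with the hand above; fingers leaning 30 to 45 degrees, tips ahead, reach in some 20 mm.
- edge_mid (a point): Middle of the shelf's far edge, 36 mm beyond the flap; axes as the station's. Here a smooth steel chute, as wide as the opening, with 30 mm side cheeks, goes down at 40 degrees, 46 mm on flattens to 19, and ends on the floor of the wash basket (8 mm above the table). A block whose middle has been pushed past this edge tips and slides down by itself.
- flap (a joint): Angle of the hanging flap (rad): 0 = hanging shut, grows as its lower edge swings away from the robot and up over the chute, at most 1.35; it cannot swing towards the robot. Plain aluminium plate 294 mm wide, 1.5 mm thick, about 55 g, on a free hinge; its lower edge is 63 mm from the hinge and hangs 3 mm above the shelf; smooth. It falls shut by its own weight when nothing holds it up.
- cell_mid (a point): The used sample cell, loose: square aluminium block 52 x 52 mm, 24 mm high, with a bevelled round brass rim (35 mm across, 3 mm high) and a glass window on top; 0.14 to 0.28 kg. The point is the middle of the block, 12 mm above its underside; x, y square to its sides, z up. Starts with its middle 65 to 105 mm before the flap, about 85 mm left or right of the shelf's middle, turned up to 0.4 rad.
- blank_mid (a point): The blank, loose: the same square aluminium block, 52 x 52 x 24 mm, with a plain top without rim or window. It starts on the other half of the shelf and stays there. The point is the middle of the block, 12 mm above its underside.
- collar_low: Small brass ring, 28 mm across and 14 mm high, standing on the shelf between the cell and the blank. To be left alone. Origin: centre of its underside.
- collar_left: Brass collar, 26 mm across and 22 mm high, on the shelf towards its left (+y) end. To be left alone. Origin: centre of its underside.
- standoff: Small turned steel foot, 30 mm across and 24 mm high, on the shelf towards its right (-y) end. To be left alone. Origin: centre of its underside.
Not all that is in view belongs to the job. Leave any purple look-alike of the part that bears cell_mid alone.

How it is judged:
On the way, in this order (a step that is already met when the one before it is completed fails the run):
1. the cell, still on the shelf, is in under the opened flap (value of joint flap above 0.35 rad and x of cell_mid in the frame of station between -0.03 and 0.045 m and height (world z) of cell_mid above 0.07 m), for 0.1 s.
2. the cell is down in the wash basket (x of cell_mid in the frame of station between 0.105 and 0.245 m and height (world z) of cell_mid below 0.05 m), for 0.2 s.
At the end, for the whole second after the job is handed in: The cell lies in the wash basket (its middle between 105 and 245 mm beyond the flap, inside the basket's width and less than 50 mm above the table), the flap hangs shut within 0.06 rad and is at rest, and the blank, the two brass rings and the steel foot are within 20 mm of where they stood (all of step 2 and y of cell_mid in the frame of station between -0.16 and 0.16 m and distance of cell_mid from where it was at the start of the episode above 0.1 m and value of joint flap below 0.06 rad and velocity of joint flap below 0.2 rad/s and distance of each of blank_mid, collar_low, collar_left, standoff from where it was at the start of the episode below 0.02 m); the robot touches nothing.
It fails at once if the cell is lifted (its middle more than about 18 mm above where it starts) (height (world z) of cell_mid above 0.1 m).
It fails at once if the cell is tipped over on the shelf (angle between cell_mid's own z axis and vertical above 0.5 rad and x of cell_mid in the frame of station below 0.02 m).
It fails at once if the blank or another small part on the shelf is pushed away (distance of any of blank_mid, collar_low, collar_left, standoff from where it was at the start of the episode above 0.03 m).
It also fails if it takes over 45 s, if anything falls off the work surface, if the arm or the gripper's body presses on something with over 40 N, if the wrist force passes 120 N, or if a joint passes its speed limit or range.

ROBOT

A 6-joint arm with a two-finger parallel gripper is mounted at the origin on the work surface. World frame = base frame: x ahead of the robot, y to its left, z up, the work surface at z = 0. Lengths are in m, angles in rad, forces in N, time in s.
With the tool pointing down it reaches from about 0.25 to 0.775 m from the base axis. Payload 4 kg.
Tool frame: the origin (TCP) lies on the centre line of the jaws, within the pads' length; the fingertips stand 17 mm ahead of it and the grasp point (between the pads) lies 2 mm behind it; z points along the fingers, y is the line along which they close (so a half turn about z gives the same grasp; the last joint's range is limited). The gripper opens to 94 mm and grips with 3 to 60 N. Pads are 16 mm wide; open, the fingers measure 119 mm over their backs; the gripper's body (75 mm by 177 mm) begins 78 mm behind the grasp point.
Start: joints at [1.145, 0.087, 1.371, -0, 1.684, -0.103], TCP at [0.174, 0.522, 0.223] pointing down, gripper open.
Joint ranges: [-3.1, 3.1], [-0.76, 2.03], [0.27, 2.55], [-1.08, 4.22], [0.17, 2.65], [-2.57, 2.57]. Speed limits (rad/s): [2.79, 2.79, 3.14, 3.14, 3.14, 3.14].

INTERFACE

Orientations are given as [roll, pitch, yaw] about the fixed x, y, z axes, in that order (R = Rz(yaw) Ry(pitch) Rx(roll)).
In Python, from bench import robot gives the robot as it stands.
- The arm moves only by the tool servo_tool, never from a script. Its argument "plan" is a list of rows, each a list of 7 numbers: the shift along the tool's x, y, z normalised to -1 to 1, where 1 is 0.1 m, then the turn, a rotation vector about the tool's x, y, z normalised to -1 to 1, where 1 is pi/2 rad, then the finger opening in mm, from 0 to 94. In form: [[x, y, z, ax, ay, az, gripper], ...]. A call has 1 to 12 rows; each row is the pose to reach, as a shift and turn from the pose commanded when the call began, along the tool's axes at that moment; what a row does not reach only later rows make up. A row lasts 1/12 s, in which the tool goes at most 41.7 mm and 7.16 degrees, less where a joint would pass 70% of its speed; a pose out of reach is approached as far as the arm can. A call with a number of a shift or a turn outside -1 to 1 is refused whole. A call with a gripper value outside its range is refused whole. The fingers move at their own pace and stop on an object; the grip force is fixed at half the most. Time passes only in rows, so rows that repeat a pose let the fingers close. It gives the time, the measured TCP pose, the force, the opening and the grip force at its end, in the units of the state.
- robot.get_obs(): the state, without advancing time (a new reading comes with each control period).
- robot.snapshot(name): name is "side" or "top" or "wrist"; returns the picture (480x640x3 uint8, red, green, blue); there is no depth.
- robot.camera_params(name): a dict with "camera_matrix" (3x3 intrinsics, pixels), "rvec" (rotation vector, rad) and "tvec" (3), from world to camera coordinates, as OpenCV has them; the wrist camera has in their place "tool_from_camera" (4x4, takes a point from camera to tool coordinates, whose origin is the TCP and whose axes are the flange's). Camera axes: x right, y down, z forward; pixel columns grow to the right and rows downward; lengths in m; the calibration is good to about 2 mm. The wrist camera is an equidistant fisheye: a pixel r from the principal point sees the ray r / f radians off the axis. A picture is of the moment at which its call begins: read the wrist's pose just before it. camera_params takes no time and is no camera call.
- robot.close_job(): hands the job in; it is judged then, once.
Trained networks look in the newest picture that a camera, given by its name, has taken for a name from the list of things; names that differ only in an ending like _2 or _b are one class to them, and where a whole thing is asked for, a point or a joint stands for the part that bears it (a point fixed in the world has none). Each returns a list of dicts, best first, with "conf" (0 to 1); they miss things now and then, are a little off and sometimes report something else, mostly with a low value. They report only what shows in the picture. A call takes as long as a camera call. They do not tell look-alikes from the thing itself.
- robot.find_in(thing, camera): "extent" ([centre column, centre row, width, height] in pixels, round what is visible of it).
The state is a dict: "time": time; "joint_positions": joint angles; "qvel": joint speeds; "joint_torque": joint torques, N m; "tool_pos": TCP position; "ee_rot": TCP orientation; "wrist_force": force on the tool from outside, world axes, zero at the start; "wrist_torque": the same for the moment, N m; "width": finger opening in m; "finger_force": force on a finger pad.
Only numpy, scipy, OpenCV 4.12 (cv2) and the standard library are available. Lean on these libraries where they do the work, as an engineer would, in place of code of your own. Each camera call takes 0.05 s, during which the arm holds its last target. There are 200 camera calls.

## Working session

There is one attempt and no reset: what is moved stays moved. The work goes in short steps, Python scripts to look and compute and a tool call to move; the robot and the scene stay as the last step left them, time stands still between calls to the robot, and variables do not carry over. Pictures are saved under pics/ and viewed, at most 10 in all, crops included, and the job is handed in when it is done.

Besides the shell and the picture viewer there is one more tool, called in YAML: its name, and indented under it one key for each argument. servo_tool: Moves the arm, as the interface text tells. Scaled input: -1 to 1 covers 0.1 m each way for a shift and pi/2 rad each way for a turn. Its arguments: {"type":"object","properties":{"plan":{"type":"array","items":{"type":"array","items":{"type":"number"}}}},"required":["plan"]}

```bash
mkdir -p pics; python3 - <<'E'
from bench import robot
import cv2
for n in("top","side"):
    im=robot.snapshot(n); cv2.imwrite(f"pics/{n}0.png",im[...,::-1])
    for t in("cell_mid","blank_mid","collar_low","collar_left","standoff","station","flap"):
        print(n,t,[(round(d["conf"],2),[round(float(v)) for v in d["extent"]]) for d in robot.find_in(t,n)])
    print({k:v for k,v in robot.camera_params(n).items()})
o=robot.get_obs();print(o["time"],o["tool_pos"],o["ee_rot"])
E
```

```text
top cell_mid [(0.93, [429, 339, 30, 28]), (0.78, [380, 223, 33, 32])]
top blank_mid [(0.94, [289, 232, 32, 31])]
top collar_low [(0.6, [334, 221, 15, 14])]
top collar_left []
top standoff [(0.54, [431, 226, 12, 12]), (0.3, [337, 187, 234, 244])]
top station [(0.72, [336, 184, 234, 236])]
top flap [(0.87, [333, 187, 152, 25])]
{'camera_matrix': array([[460.98634529,   0.        , 318.43971952],
       [  0.        , 460.98634529, 239.19321796],
       [  0.        ,   0.        ,   1.        ]]), 'rvec': array([ 2.14823089, -2.15155147,  0.09739074]), 'tvec': array([0.03170703, 0.51626305, 0.90401779])}
side cell_mid [(0.97, [416, 227, 31, 33]), (0.7, [286, 215, 43, 25])]
side blank_mid [(0.83, [284, 278, 41, 40])]
side collar_low [(0.59, [280, 244, 13, 18]), (0.46, [208, 268, 333, 236])]
side collar_left [(0.64, [301, 323, 24, 25])]
side standoff [(0.71, [298, 189, 14, 14]), (0.23, [284, 280, 42, 35])]
side station [(0.94, [208, 268, 340, 240])]
side flap [(0.76, [236, 238, 27, 126])]
{'camera_matrix': array([[552.77998409,   0.        , 311.58252406],
       [  0.        , 552.77998409, 238.95062941],
       [  0.        ,   0.        ,   1.        ]]), 'rvec': array([ 0.1701924 , -2.7117113 ,  1.48429933]), 'tvec': array([0.49056205, 0.11604248, 0.84969322])}
0.8 [0.17447303 0.52159539 0.22251456] [3.14151995e+00 1.59079850e-05 2.81877675e+00]
```

View pics/top0.png

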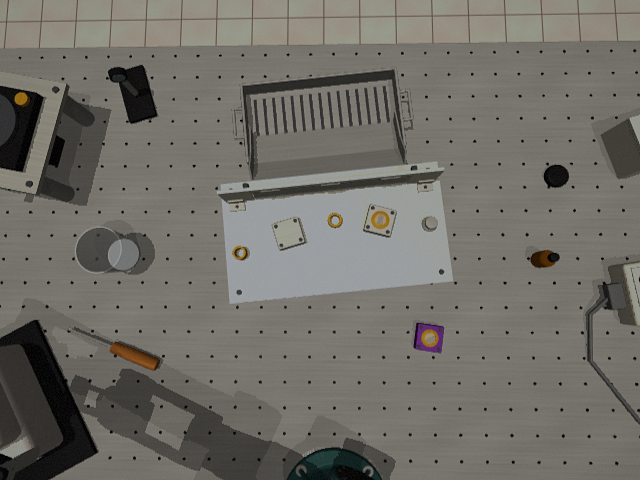

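```bash
cat > h.py <<'E'
import numpy as np,cv2
from bench import robot
def ray(n,uv,z):
    p=robot.camera_params(n);R=cv2.Rodrigues(p["rvec"])[0];c=-R.T@p["tvec"]
    d=R.T@np.linalg.solve(p["camera_matrix"],[uv[0],uv[1],1]);return c+d*(z-c[2])/d[2]
E
python3 - <<'E'
from h import *
for t,n,uv,z in [("cell","top",(380,223),.094),("cell","side",(286,215),.085),("purple?","top",(429,339),.03),("blank","top",(289,232),.094),("blank","side",(284,278),.085),("low","top",(334,221),.08),("low","side",(280,244),.077),("standoff","top",(431,226),.085),("standoff","side",(298,189),.082),("left","side",(301,323),.081),("flap","top",(333,187),.12)]: print(t,n,ray(n,uv,z).round(4))
im=cv2.imread("pics/top0.png")[90:370,190:490]
cv2.imwrite("pics/c.png",cv2.resize(im,(800*300//320,700))[:600] if 0 else cv2.resize(im[40:260],(800,587),interpolation=cv2.INTER_CUBIC))
E
```

```text
cell top [ 0.5393 -0.087   0.094 ]
cell side [ 0.5479 -0.0818  0.085 ]
purple? top [ 0.3182 -0.1865  0.03  ]
blank top [0.5228 0.0851 0.094 ]
blank side [0.5232 0.0921 0.085 ]
low top [ 5.457e-01 -3.000e-04  8.000e-02]
low side [ 0.5453 -0.0052  0.077 ]
standoff top [ 0.5346 -0.1846  0.085 ]
standoff side [ 0.5418 -0.1831  0.082 ]
left side [0.4875 0.1781 0.081 ]
flap top [0.6032 0.0016 0.12  ]
```

View pics/c.png

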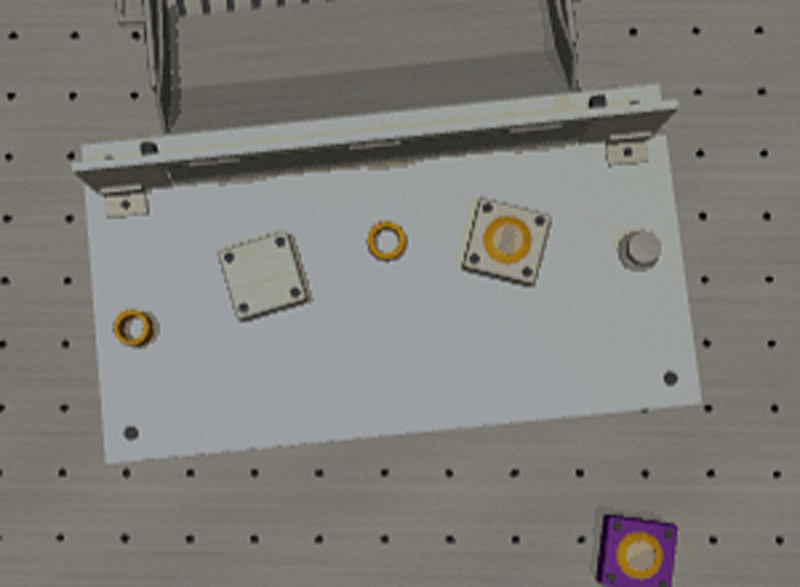

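The top view has three candidates: the silver block with the brass ring at (380,222) on the shelf, the purple look-alike at (429,338) on the table, and the plain blank at (289,233). The crop confirms that (380,222) is the cell. The flap and screen lie along about row 187.

```bash
cat >> h.py <<'E'
from scipy.spatial.transform import Rotation as Ro
def crop(u,v): return (190+.375*u,130+.375*v)
a=ray("top",crop(107,462),.07)[:2]; b=ray("top",crop(701,404),.07)[:2]
ey=(a-b)/np.linalg.norm(a-b); ex=np.array([ey[1],-ey[0]]); yaw=np.arctan2(ex[1],ex[0])
O=(a+b)/2+.2*ex
def st(p): d=np.array(p)[:2]-O; return np.array([d@ex,d@ey])
def goal(sx,sy,tipz,tilt):
    # TCP so that tip centre is at station (sx,sy), tipz above table
    z=np.r_[ex*np.sin(tilt),-np.cos(tilt)]; y=np.r_[ey,0]; R=np.c_[np.cross(y,z),y,z]
    return np.r_[O+sx*ex+sy*ey,tipz]-.017*z, R
def rel(p,R):
    o=robot.get_obs(); T=Ro.from_euler("xyz",o["ee_rot"]).as_matrix()
    return (T.T@(p-o["tool_pos"])/.1).round(3),(Ro.from_matrix(T.T@R).as_rotvec()/(np.pi/2)).round(3)
E
python3 - <<'E'
from h import *
print("shelf w",np.linalg.norm(a-b),"O",O,"yaw",yaw)
c=[ray("top",crop(*q),.094)[:2] for q in((479,197),(551,214),(535,286),(462,268))]
print("cell",st(sum(c)/4),"sides",[np.linalg.norm(c[i]-c[i-1]).round(4) for i in range(4)]," corners",[st(q).round(3) for q in c])
for t,uv,z in(("blank",(289,233),.094),("low",(335,220),.084),("left",(240,253),.092),("foot",(430.5,223),.094)):print(t,st(ray("top",uv,z)))
sy=st(sum(c)/4)[1]
for g in((-.17,sy,.16,.7),(-.17,sy,.08,.7)):
    p,R=goal(*g);print(p,*rel(p,R))
E
```

```text
shelf w 0.4277371375734866 O [0.60819322 0.00582021] yaw 0.09662968846134133
cell [-0.07258734 -0.08635337] sides [np.float64(0.0525), np.float64(0.0523), np.float64(0.0529), np.float64(0.0529)]  corners [array([-0.039, -0.07 ]), array([-0.056, -0.12 ]), array([-0.106, -0.103]), array([-0.089, -0.053])]
blank [-0.07926037  0.08730111]
low [-0.06166934 -0.00208501]
left [-0.10773974  0.18336395]
foot [-0.08700082 -0.18011922]
[ 0.43641698 -0.09758843  0.17300232] [-4.448 -5.041  0.495] [-0.093 -0.439 -0.256]
[ 0.43641698 -0.09758843  0.09300232] [-4.448 -5.041  1.295] [-0.093 -0.439 -0.256]
```

servo_tool:
  plan:
    - [-0.25, -0.25, 0, 0, 0, 0, 26]
    - [-0.5, -0.5, 0, 0, 0, 0, 26]
    - [-0.75, -0.75, 0, 0, 0, 0, 26]
    - [-1, -1, 0, 0, 0, 0, 26]

```text
time: 1.13
tool_pos: [0.2379, 0.3938, 0.2224]
ee_rot: [3.141, 0.0, 2.82]
wrist_force: [2.2, -0.0, 0.4]
width: 0.0709
finger_force: 0.0
```

servo_tool:
  plan:
    - [-0.25, -0.25, 0, 0, 0, 0, 26]
    - [-0.5, -0.5, 0, 0, 0, 0, 26]
    - [-0.75, -0.75, 0, 0, 0, 0, 26]
    - [-1, -1, 0, 0, 0, 0, 26]

```text
time: 1.47
tool_pos: [0.301, 0.267, 0.2227]
ee_rot: [3.141, 0.001, 2.819]
wrist_force: [1.5, 0.0, -0.2]
width: 0.0443
finger_force: 0.0
```

servo_tool:
  plan:
    - [-0.25, -0.25, 0, 0, 0, 0, 26]
    - [-0.5, -0.5, 0, 0, 0, 0, 26]
    - [-0.75, -0.75, 0, 0, 0, 0, 26]
    - [-1, -1, 0, 0, 0, 0, 26]

```text
time: 1.8
tool_pos: [0.3642, 0.1403, 0.2228]
ee_rot: [3.141, 0.001, 2.819]
wrist_force: [0.6, 0.7, -0.4]
width: 0.0262
finger_force: 0.0
```

servo_tool:
  plan:
    - [-0.25, -0.25, 0, 0, 0, 0, 26]
    - [-0.5, -0.5, 0, 0, 0, 0, 26]
    - [-0.75, -0.75, 0, 0, 0, 0, 26]
    - [-1, -1, 0, 0, 0, 0, 26]
    - [-1, -1, 0, 0, 0, 0, 26]

```text
time: 2.22
tool_pos: [0.4287, 0.0105, 0.2221]
ee_rot: [-3.139, 0.001, 2.812]
wrist_force: [-0.3, 0.1, 0.5]
width: 0.0256
finger_force: 0.0
```

```bash
python3 - <<'E'
from h import *
p,R=goal(-.17,-.086,.16,.7);print(*rel(p,R));o=robot.get_obs();print(o["time"],o["tool_pos"],o["ee_rot"],o["joint_positions"])
E
```

```text
[-0.421 -0.993  0.494] [-0.097 -0.438 -0.26 ]
2.2167 [0.42867537 0.0104736  0.22213529] [-3.13916908e+00  1.28923616e-03  2.81164426e+00] [-0.10587463 -0.18705129  1.63362867 -0.00266979  1.69429635 -1.34705083]
```

servo_tool:
  plan:
    - [-0.06, -0.14, 0.07, -0.014, -0.063, -0.037, 26]
    - [-0.12, -0.28, 0.14, -0.028, -0.126, -0.074, 26]
    - [-0.18, -0.42, 0.21, -0.042, -0.189, -0.111, 26]
    - [-0.24, -0.56, 0.28, -0.056, -0.252, -0.148, 26]
    - [-0.3, -0.7, 0.35, -0.07, -0.315, -0.185, 26]
    - [-0.36, -0.84, 0.42, -0.084, -0.378, -0.222, 26]
    - [-0.42, -0.99, 0.49, -0.097, -0.438, -0.26, 26]
    - [-0.42, -0.99, 0.49, -0.097, -0.438, -0.26, 26]
    - [-0.42, -0.99, 0.49, -0.097, -0.438, -0.26, 26]

```text
time: 2.97
tool_pos: [0.4334, -0.0926, 0.1707]
ee_rot: [3.134, 0.698, -3.046]
wrist_force: [-0.8, 0.2, 0.9]
width: 0.026
finger_force: 0.0
```

```bash
python3 - <<'E'
from h import *
o=robot.get_obs();print(o["time"],o["tool_pos"],o["joint_positions"].round(2))
z=Ro.from_euler("xyz",o["ee_rot"]).as_matrix()[:,2]; tip=o["tool_pos"]+.017*z; print("tip",st(tip),tip[2])
p,R=goal(-.15,-.086,.081,.7);print(*rel(p,R))
cv2.imwrite("pics/s1.png",robot.snapshot("side")[100:400,100:500,::-1].repeat(2,0).repeat(2,1))
E
```

```text
2.9667 [ 0.43340189 -0.09260673  0.17067871] [-0.71 -0.62  2.17  0.55  1.13 -2.5 ]
tip [-0.17255243 -0.08099099] 0.15764996325455594
[ 0.32  -0.054  0.732] [ 0.004 -0.002 -0.001]
```

View pics/s1.png

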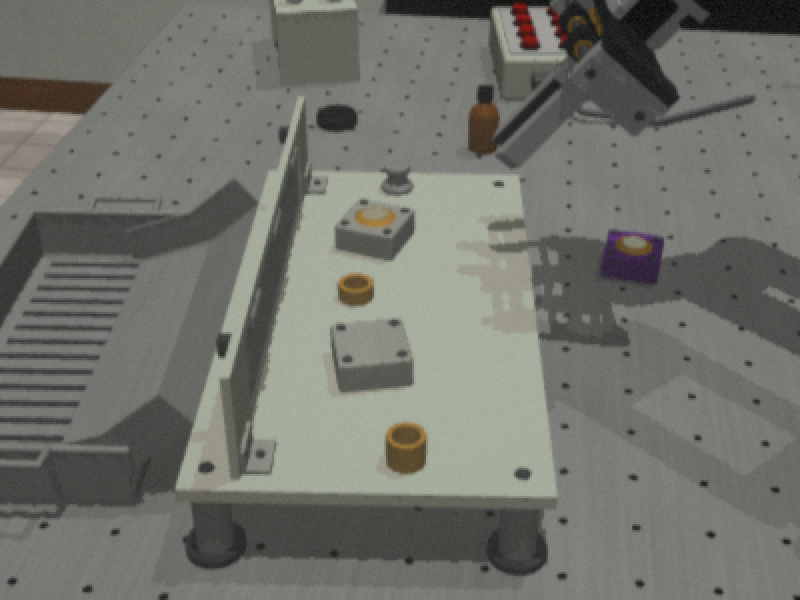

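The picture shows the fingers clear of the shelf front and the cell untouched at about (375,225). Joint 6 is near its limit, so I'll take the equivalent half turn about the tool axis.

servo_tool:
  plan:
    - [0, 0, 0, 0, 0, 0.9, 26]
    - [0, 0, 0, 0, 0, 0.9, 26]
    - [0, 0, 0, 0, 0, 0.9, 26]
    - [0, 0, 0, 0, 0, 0.9, 26]
    - [0, 0, 0, 0, 0, 0.9, 26]
    - [0, 0, 0, 0, 0, 0.9, 26]
    - [0, 0, 0, 0, 0, 0.9, 26]
    - [0, 0, 0, 0, 0, 0.9, 26]
    - [0, 0, 0, 0, 0, 0.9, 26]
    - [0, 0, 0, 0, 0, 0.9, 26]
    - [0, 0, 0, 0, 0, 0.9, 26]
    - [0, 0, 0, 0, 0, 0.9, 26]

```text
time: 4.02
tool_pos: [0.4362, -0.0906, 0.1749]
ee_rot: [2.447, 0.095, 1.794]
wrist_force: [0.2, 1.1, -0.7]
width: 0.0261
finger_force: 0.0
```

servo_tool:
  plan:
    - [0, 0, 0, 0, 0, 0.9, 26]
    - [0, 0, 0, 0, 0, 0.9, 26]
    - [0, 0, 0, 0, 0, 0.9, 26]
    - [0, 0, 0, 0, 0, 0.9, 26]
    - [0, 0, 0, 0, 0, 0.9, 26]
    - [0, 0, 0, 0, 0, 0.9, 26]
    - [0, 0, 0, 0, 0, 0.9, 26]
    - [0, 0, 0, 0, 0, 0.9, 26]
    - [0, 0, 0, 0, 0, 0.9, 26]
    - [0, 0, 0, 0, 0, 0.9, 26]
    - [0, 0, 0, 0, 0, 0.9, 26]
    - [0, 0, 0, 0, 0, 0.9, 26]

```text
time: 5.02
tool_pos: [0.4362, -0.0907, 0.1749]
ee_rot: [2.894, -0.662, 0.5]
wrist_force: [-0.0, 0.1, 0.1]
width: 0.026
finger_force: 0.0
```

servo_tool:
  plan:
    - [0, 0, 0, 0, 0, 0.1, 26]
    - [0, 0, 0, 0, 0, 0.2, 26]
    - [0, 0, 0, 0, 0, 0.2, 26]
    - [0, 0, 0, 0, 0, 0.2, 26]
    - [0, 0, 0, 0, 0, 0.2, 26]

```text
time: 5.43
tool_pos: [0.436, -0.0909, 0.1745]
ee_rot: [-3.139, -0.7, 0.106]
wrist_force: [0.2, 0.2, -0.5]
width: 0.0258
finger_force: 0.0
```

```bash
cat >> h.py <<'E'
F=np.diag([-1,-1,1])
def tip():
    o=robot.get_obs(); z=Ro.from_euler("xyz",o["ee_rot"]).as_matrix()[:,2]; t=o["tool_pos"]+.017*z
    print("t",o["time"],"tip",st(t).round(4),t[2].round(4),"F",o["wrist_force"],"j",o["joint_positions"].round(2))
E
python3 - <<'E'
from h import *
tip()
for s in -.15,-.1:
  p,R=goal(s,-.086,.081,.7);print(*rel(p,R@F))
E
```

```text
t 5.4333 tip [-0.1698 -0.0795] 0.1615 F [ 0.24773779  0.19369578 -0.48236593] j [-0.7  -0.61  2.16  0.54  1.13  0.64]
[-0.368  0.067  0.743] [-0.005  0.     0.005]
[0.015 0.072 1.065] [-0.005  0.     0.005]
```

servo_tool:
  plan:
    - [-0.1, 0.03, 0.2, 0, 0, 0, 26]
    - [-0.2, 0.05, 0.4, 0, 0, 0, 26]
    - [-0.3, 0.065, 0.6, 0, 0, 0, 26]
    - [-0.38, 0.067, 0.72, -0.005, 0, 0.005, 26]
    - [-0.38, 0.067, 0.758, -0.005, 0, 0.005, 26]
    - [-0.38, 0.067, 0.758, -0.005, 0, 0.005, 26]

```text
time: 5.93
tool_pos: [0.4559, -0.0953, 0.0905]
ee_rot: [-3.137, -0.698, 0.093]
wrist_force: [-0.4, -0.3, 0.4]
width: 0.0261
finger_force: 0.0
```

```bash
python3 - <<'E'
from h import *
tip()
for s in -.06,:
  p,R=goal(s,-.086,.079,.7);print(*rel(p,R@F))
E
```

```text
t 5.9333 tip [-0.1505 -0.086 ] 0.0775 F [-0.40763495 -0.2902607   0.39783151] j [-0.66 -0.47  2.26  0.6   0.9   0.54]
[ 0.702 -0.001  0.57 ] [-0.001  0.001 -0.002]
```

servo_tool:
  plan:
    - [0.07, 0, 0.05, 0, 0, 0, 26]
    - [0.13, 0, 0.1, 0, 0, 0, 26]
    - [0.19, 0, 0.145, 0, 0, 0, 26]
    - [0.25, 0, 0.195, 0, 0, 0, 26]
    - [0.3, 0, 0.236, 0, 0, 0, 26]
    - [0.35, 0, 0.278, 0, 0, 0, 26]
    - [0.4, 0, 0.319, 0, 0, 0, 26]
    - [0.45, 0, 0.361, 0, 0, 0, 26]
    - [0.5, 0, 0.403, 0, 0, 0, 26]
    - [0.55, 0, 0.445, 0, 0, 0, 26]
    - [0.6, 0, 0.487, 0, 0, 0, 26]
    - [0.6, 0, 0.487, 0, 0, 0, 26]

```text
time: 6.93
tool_pos: [0.5335, -0.0888, 0.0923]
ee_rot: [-3.138, -0.699, 0.092]
wrist_force: [-0.2, -0.2, 0.3]
width: 0.026
finger_force: 0.0
```

```bash
python3 - <<'E'
from h import *
tip()
for s in -.03,.0,.012,.018:
  p,R=goal(s,-.086,.079,.7);print(s,*rel(p,R@F))
for n,c in(("side",(150,160)),("top",(140,300))):
  im=robot.snapshot(n)
  if n=="top": t=im[130:280,270:470,::-1]
  else: s=im[150:300,200:400,::-1]
cv2.imwrite("pics/p1.png",cv2.resize(np.vstack([s,t]),None,fx=2,fy=2,interpolation=cv2.INTER_CUBIC))
E
```

```text
t 6.9333 tip [-0.0726 -0.0869] 0.0793 F [-0.16274175 -0.23644415  0.34761978] j [-0.5  -0.26  2.12  0.55  0.76  0.67]
-0.03 [ 0.323 -0.011  0.277] [-0.     0.    -0.002]
0.0 [ 0.553 -0.011  0.47 ] [-0.     0.    -0.002]
0.012 [ 0.645 -0.012  0.547] [-0.     0.    -0.002]
0.018 [ 0.691 -0.012  0.586] [-0.     0.    -0.002]
```

View pics/p1.png

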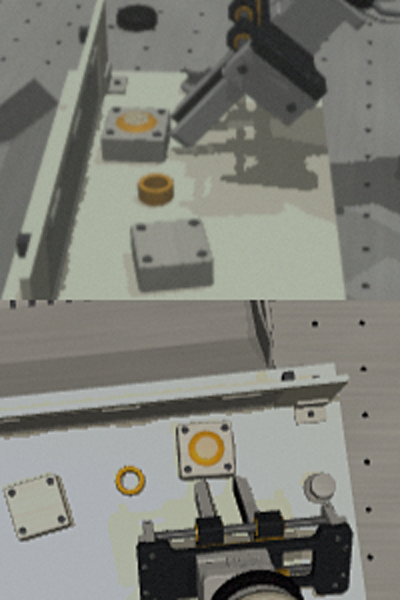

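The cell (side crop about (137,135), top crop about (206,448)) is now square in front of the flap with both fingertips behind it, and its neighbours haven't moved. I'll push on.

servo_tool:
  plan:
    - [0.05, 0, 0.043, 0, 0, 0, 26]
    - [0.1, 0, 0.085, 0, 0, 0, 26]
    - [0.15, 0, 0.128, 0, 0, 0, 26]
    - [0.2, 0, 0.17, 0, 0, 0, 26]
    - [0.25, 0, 0.213, 0, 0, 0, 26]
    - [0.3, 0, 0.255, 0, 0, 0, 26]
    - [0.35, 0, 0.298, 0, 0, 0, 26]
    - [0.4, 0, 0.34, 0, 0, 0, 26]
    - [0.44, 0, 0.374, 0, 0, 0, 26]
    - [0.48, 0, 0.408, 0, 0, 0, 26]
    - [0.52, 0, 0.442, 0, 0, 0, 26]
    - [0.55, 0, 0.468, 0, 0, 0, 26]

```text
time: 8.03
tool_pos: [0.6051, -0.0822, 0.0921]
ee_rot: [-3.139, -0.7, 0.092]
wrist_force: [-0.4, 0.4, 0.7]
width: 0.026
finger_force: 0.5
```

```bash
python3 - <<'E'
from h import *
tip()
for s in .012,.018:
  p,R=goal(s,-.086,.079,.7);print(s,*rel(p,R@F))
E
```

```text
t 8.0333 tip [-0.0006 -0.0873] 0.0791 F [-0.42070902  0.38222229  0.6780164 ] j [-0.4  -0.09  1.98  0.51  0.68  0.78]
0.012 [ 0.095 -0.014  0.082] [ 0.     0.    -0.002]
0.018 [ 0.141 -0.014  0.121] [ 0.     0.    -0.002]
```

servo_tool:
  plan:
    - [0.03, 0, 0.026, 0, 0, 0, 26]
    - [0.06, 0, 0.052, 0, 0, 0, 26]
    - [0.09, 0, 0.077, 0, 0, 0, 26]
    - [0.12, 0, 0.103, 0, 0, 0, 26]
    - [0.15, 0, 0.128, 0, 0, 0, 26]
    - [0.15, 0, 0.128, 0, 0, 0, 26]
    - [0.15, 0, 0.128, 0, 0, 0, 26]

```text
time: 8.62
tool_pos: [0.6242, -0.0803, 0.0917]
ee_rot: [-3.139, -0.699, 0.092]
wrist_force: [-0.5, -0.2, -0.5]
width: 0.0259
finger_force: 0.1
```

```bash
python3 - <<'E'
from h import *
tip()
s=robot.snapshot("side")[150:300,100:400,::-1];t=robot.snapshot("top")[80:230,210:510,::-1]
cv2.imwrite("pics/p2.png",cv2.resize(np.vstack([s,t]),None,fx=2,fy=2,interpolation=cv2.INTER_CUBIC))
print(robot.find_in("cell_mid","side"),robot.find_in("cell_mid","top"))
p,R=goal(-.08,-.086,.081,.7);print(*rel(p,R@F))
E
```

```text
t 8.6167 tip [ 0.0186 -0.0873] 0.0787 F [-0.53596805 -0.17585505 -0.51044466] j [-0.38 -0.05  1.95  0.49  0.67  0.8 ]
[{'extent': [174.9, 239.8, 36.0, 29.5], 'conf': 0.9}, {'extent': [415.2, 226.7, 30.8, 29.6], 'conf': 0.83}] [{'extent': [363.6, 131.1, 28.9, 29.2], 'conf': 0.64}]
[-0.737 -0.01  -0.651] [ 0.     0.    -0.003]
```

View pics/p2.png

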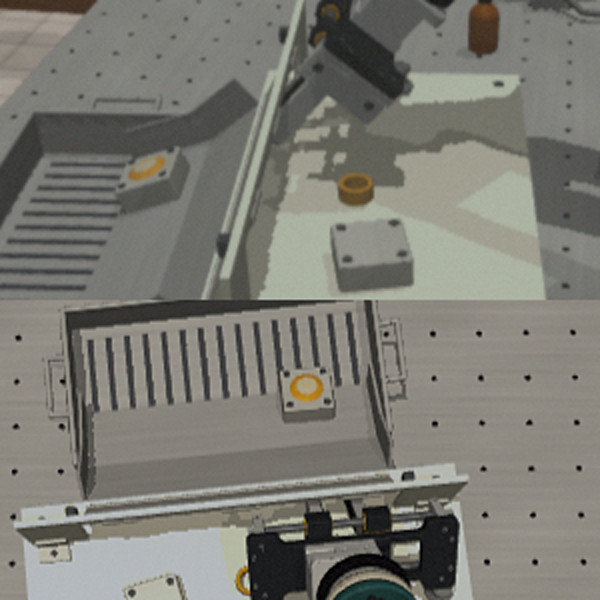

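The cell has slid down and lies at the foot of the chute (top crop about (306,392)). The fingers are still under the flap, so I'll withdraw them straight back.

servo_tool:
  plan:
    - [-0.08, 0, -0.07, 0, 0, 0, 26]
    - [-0.16, 0, -0.14, 0, 0, 0, 26]
    - [-0.24, 0, -0.21, 0, 0, 0, 26]
    - [-0.32, 0, -0.28, 0, 0, 0, 26]
    - [-0.4, 0, -0.35, 0, 0, 0, 26]
    - [-0.5, 0, -0.43, 0, 0, 0, 26]
    - [-0.6, 0, -0.52, 0, 0, 0, 26]
    - [-0.74, 0, -0.65, 0, 0, 0, 26]
    - [-0.9, 0, -0.8, 0, 0, 0, 26]
    - [-0.9, 0, -0.8, 0, 0, 0, 26]

```text
time: 9.65
tool_pos: [0.5012, -0.0915, 0.0942]
ee_rot: [-3.138, -0.699, 0.09]
wrist_force: [0.3, -0.7, -0.0]
width: 0.0261
finger_force: 0.0
```

servo_tool:
  plan:
    - [0, 0, -0.25, 0, 0, 0, 26]
    - [0, 0, -0.5, 0, 0, 0, 26]
    - [0, 0, -0.75, 0, 0, 0, 26]
    - [0, 0, -0.75, 0, 0, 0, 26]
    - [0, 0, -0.75, 0, 0, 0, 26]
    - [0, 0, -0.75, 0, 0, 0, 26]
    - [0, 0, -0.75, 0, 0, 0, 26]
    - [0, 0, -0.75, 0, 0, 0, 26]
    - [0, 0, -0.75, 0, 0, 0, 26]
    - [0, 0, -0.75, 0, 0, 0, 26]
    - [0, 0, -0.75, 0, 0, 0, 26]
    - [0, 0, -0.75, 0, 0, 0, 26]

```text
time: 10.65
tool_pos: [0.4562, -0.0961, 0.1521]
ee_rot: [-3.138, -0.699, 0.091]
wrist_force: [0.1, 0.1, -0.2]
width: 0.0258
finger_force: 0.0
```

```bash
python3 - <<'E'
from h import *
tip()
s=robot.snapshot("side")[150:300,100:400,::-1];t=robot.snapshot("top")[80:230,210:510,::-1]
cv2.imwrite("pics/p3.png",cv2.resize(np.vstack([s,t]),None,fx=2,fy=2,interpolation=cv2.INTER_CUBIC))
for d in robot.find_in("cell_mid","top")+robot.find_in("blank_mid","top")+robot.find_in("collar_low","top"): print(d)
E
```

```text
t 10.65 tip [-0.1501 -0.0868] 0.1391 F [ 0.1024762   0.11525567 -0.17293984] j [-0.66 -0.54  2.17  0.54  1.03  0.65]
{'extent': [362.7, 124.1, 26.8, 30.2], 'conf': 0.96}
{'extent': [439.1, 337.1, 8.4, 16.1], 'conf': 0.47}
{'extent': [290.4, 235.4, 36.0, 27.6], 'conf': 0.87}
{'extent': [338.4, 216.2, 10.0, 1.2], 'conf': 0.48}
```

View pics/p3.png

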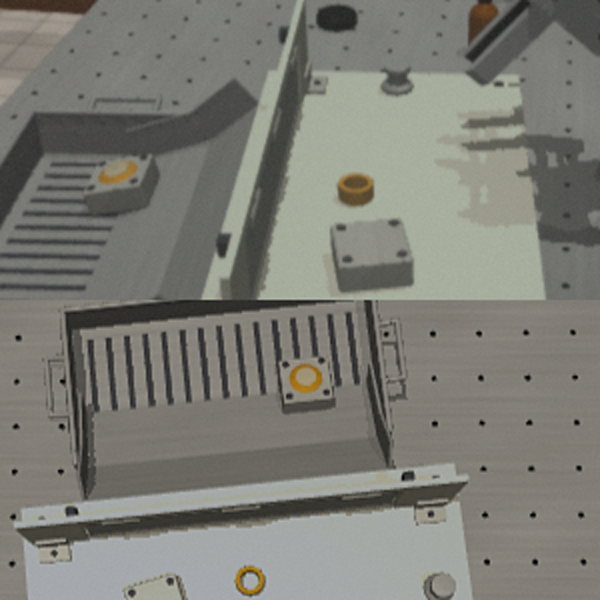

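The cell lies on the basket floor (top crop about (306,380)), the flap hangs shut, the other parts are in place and the fingers are clear. I'll check its x and hand in.

```bash
python3 - <<'E'
from h import *
robot.snapshot("top");d=robot.find_in("cell_mid","top")[0]["extent"]
x=st(ray("top",d[:2],.035));print(d,x)
if .12<x[0]<.235: print(robot.close_job())
E
```

```text
[362.4, 122.8, 30.6, 30.5] [ 0.14303711 -0.0803521 ]
the job is handed in; nothing more can be done
None
```

The job is handed in: the cell was pushed under the flap and lies in the wash basket, about 143 mm beyond the flap. The last pictures show the flap hanging shut, the fingers clear, and the blank, the ring between the blocks and the steel foot where they stood. The left collar was outside that last crop, but the fingers never came near it.

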